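# Make up a casing kit and a crystal-fitting kit in two watch job trays

## Task

Make up the two watch job trays from the stock standing on the bench. The blue tray is the casing kit: stand the movement in its red holder, dial up, in the middle of the round seat and put the clear dust cover over it, and lay the green tin flat in the square seat; the yellow tray is the crystal-fitting kit: stand the brown bottle upright in the oblong socket and the loupe in the round seat. Tip nothing over, and leave the white dropper bottle and the spirit jar where they stand.

Things in the scene. Friction and masses are not known exactly. Their poses are not given: they have to be found in the camera images.
- blue_tray: Blue moulded job tray, 92 (x) x 176 (y) mm, fixed. Origin: centre of underside; z up. Floor top at z 3 mm, rim top 8 mm. Round seat: low ring centred at tray (0, +43) mm, inside diameter 76, top 7 mm. Square seat: ribs round a 69 x 69 mm field centred at (0, -43) mm, top 7 mm. Blank card on the -x side, which faces the robot. Stands left or right, yaw within 0.15 rad.
- yellow_tray: Yellow moulded job tray, 92 (x) x 176 (y) mm, fixed. Origin: centre of underside; z up. Floor top at z 3 mm, rim top 8 mm. Round seat: low ring centred at tray (0, +43) mm, inside diameter 46, top 7 mm. Oblong socket: walls round a field 62 (x) x 43 (y) mm centred at (0, -43) mm, top 15 mm. Blank card on the -x side, which faces the robot. Stands in the other place, yaw within 0.15 rad.
- movement: Watch movement with a silver dial (30 mm), set firmly in a round red plastic holder: one piece, 38 mm diameter, 16 mm high, about 35 g. Origin: centre of its underside; z up out of the dial. Grip the holder's side, level with its upper half. Any yaw.
- dust_cover: Clear plastic dust cover: a bell open below, 60 mm outside diameter at the foot, 27 mm high, inside 54 mm at the foot, about 47 mm at the top and 24 mm deep; on its top a black round knob, 17 mm diameter, from 30 to 50 mm above the foot. About 50 g. Origin: centre of the foot; z up. Lift it by the knob with the fingertips above 29 mm.
- green_tin: Flat green square tin, lid on, 51 (x) x 53 (y) x 21 mm high, about 50 g. Origin: centre of underside; z up. Yaw within 0.4 rad at the start. Not the like tin far back on the bench, out of reach.
- brown_bottle: Brown bottle with a long pointed cap, standing, 118 mm high; oblong body 27 (x) x 46 (y) mm, flat sides up to 66 mm, nothing to grip above. About 70 g. Origin: centre of underside; z up. Grip across x (27 mm). Yaw within 0.5 rad at the start. Not the like bottle far back, out of reach. In the socket its 46 mm side lies along the tray's x.
- loupe: Aluminium eye loupe, a small grey tube standing on its flange: 28 mm diameter at the foot, barrel 24 mm from 15 mm up, 30 mm high, about 30 g. Origin: centre of underside; z up. Grip the barrel. Any yaw.
- dropper_bottle: White dropper bottle, 23 mm diameter, 56 mm high, loose. Stock that stays. Origin: centre of underside.
- spirit_jar: Glass spirit jar with a black cap, 58 mm diameter, 76 mm high, loose. Stock that stays. Origin: centre of underside.
Things that resemble listed ones, but are neither listed nor needed, are in the scene too. Leave any pink look-alike of the dust_cover alone. There is more than one size of the brown_bottle; the job needs the smaller.

How it is judged:
By the outcome, as a careful person would: the job done as asked, in the order asked, and still so for the second after the job is handed in, with the robot touching nothing.
It also fails if it takes over 141 s, if anything falls off the work surface, if the arm or the gripper's body presses on something with over 40 N, if the wrist force passes 120 N, or if a joint passes its speed limit or range.

## Robot

A 7-joint arm with a two-finger parallel gripper is mounted at the origin on a cart in front of the work surface, level with it; the furniture and walls round the work are solid. World frame = base frame: x ahead of the robot, y to its left, z up, the work surface at z = 0. Lengths are in mm, angles in rad, forces in N, time in s.
With the tool pointing down it reaches from about 425 to 825 mm from the base axis. Payload 3.6 kg.
Tool frame: the origin (TCP) lies midway between the tips of the shut fingers; the grasp point (between the pads) lies 19 mm behind it; z points along the fingers, y is the line along which they close (so a half turn about z gives the same grasp; the last joint's range is limited). The gripper opens to 85 mm and grips with 20 to 120 N. Pads are 22 mm wide; open, the fingers measure 114 mm over their backs; the gripper's body (76 mm by 85 mm) begins 54 mm behind the grasp point. The pads swing forward as they close: fully open they stand 13 mm farther back than shut.
Start: joints at [1.218, 0.615, -0.013, 1.423, 0.008, 1.103, -0.04], TCP at [208.054, -615.773, 231.297] pointing down, gripper open.
Joint ranges: [-3.12, 3.12], [-0.3, 2.06], [-1.34, 1.32], [0.26, 2.42], [-1.36, 4.5], [0.01, 1.98], [-2.84, 2.84]. Speed limits (rad/s): [2.79, 2.79, 3.14, 3.14, 3.14, 3.14, 3.14].

## Interface

Orientations are given as a 3x3 rotation matrix whose columns are the frame's x, y, z axes.
In Python, from plant import readout, imaging, workorder gives the robot as it stands.
- The arm moves only by the tool arm_command, never from a script. Its arguments are lists of equal length, an entry for each row: "dp": the shift along the world's x, y, z in mm, a list of three; "spin": the turn about the world's z in rad. In form: {"dp": [[x, y, z], ...], "spin": [spin, ...]}. A call has 1 to 10 rows; each row shifts and turns the commanded pose from where the row before left it; what a row does not reach is not made up. A row lasts 1/10 s, in which the tool goes at most 50 mm and 8.59 degrees, less where a joint would pass 70% of its speed; a pose out of reach is approached as far as the arm can. A call with a gripper value outside its range is refused whole. "claw" is the opening, from 0 (shut) to 1 (fully open), set as the call begins (left out, the last holds). The fingers move at their own pace and stop on an object; "squeeze" is the grip in N (left out, the last holds). Time passes only in rows, so rows that do not move let the fingers close. It gives the time, the measured TCP pose, the force, the opening and the grip force at its end, in the units of the state.
- readout.sense(): the state, without advancing time (a new reading comes with each control period).
- imaging.get_image(name): name is "scene" or "top" or "wrist"; returns the picture (420x560x3 uint8, red, green, blue); there is no depth.
- imaging.camera_model(name): a dict with "K" (3x3 intrinsics, pixels), "origin" and "attitude" of the camera in the world. Camera axes: x right, y down, z forward; pixel columns grow to the right and rows downward; lengths in mm; the calibration is good to about 2 mm. A picture is of the moment at which its call begins: read the wrist's pose just before it. camera_model takes no time and is no camera call; for the wrist camera it gives the pose at the moment of the call.
- workorder.sign_off(): hands the job in; it is judged then, once.
The state is a dict: "time_s": time; "qpos": joint angles; "dq": joint speeds; "joint_efforts": joint torques, N m; "ee_pos": TCP position; "ee_rot": TCP orientation; "wrist_force": force on the tool from outside, world axes, zero at the start; "ft_torque": the same for the moment, N m; "width": finger opening in mm; "gripper_force": force on a finger pad.
Only numpy, scipy, OpenCV 4.12 (cv2) and the standard library are available. Lean on these libraries where they do the work, as an engineer would, in place of code of your own. Each camera call takes 0.05 s, during which the arm holds its last target. There are 200 camera calls.

## Working session

There is one attempt and no reset: what is moved stays moved. The work goes in short steps, Python scripts to look and compute and a tool call to move; the robot and the scene stay as the last step left them, time stands still between calls to the robot, and variables do not carry over. Pictures are saved under pics/ and viewed, at most 14 in all, crops included, and the job is handed in when it is done.

Besides the shell and the picture viewer there is one more tool, called after "Request:" by a JSON object that holds its "api" and its "payload". arm_command: Moves the arm, as the interface text tells. Its arguments: {"type":"object","properties":{"dp":{"type":"array"},"spin":{"type":"array"},"claw":{"type":"number"},"squeeze":{"type":"number"}},"required":["dp","spin"]}

```bash
mkdir -p pics; ls; python3 - <<'E'
from plant import readout, imaging
import cv2,numpy as np
s=readout.sense();print(s)
for n in("scene","top"):
    im=imaging.get_image(n);cv2.imwrite(f"pics/{n}0.png",im[:,:,::-1]);m=imaging.camera_model(n);print(n,m)
print(imaging.camera_model("wrist"))
E
```

```text
pics
{'time_s': 0.0, 'qpos': array([ 1.21851386,  0.61592987, -0.01266519,  1.42490627,  0.00812131,
        1.1033896 , -0.04040727]), 'dq': array([ 0.00133765,  0.00096045, -0.00055264, -0.00094086,  0.00172593,
       -0.00043305,  0.00052066]), 'joint_efforts': array([ 5.84470927e-04, -4.69213343e+01,  2.59194598e-01, -1.71031541e+01,
        9.96561226e-03,  9.70238034e-03,  7.34822390e-07]), 'ee_pos': array([ 207.81611681, -615.07580317,  230.12864808]), 'ee_rot': array([[ 9.47365741e-01,  3.20152188e-01, -8.53649382e-04],
       [ 3.20153325e-01, -9.47362606e-01,  2.43763280e-03],
       [-2.83020287e-05, -2.58262849e-03, -9.99996665e-01]]), 'wrist_force': array([-0.70606901,  0.02855088,  0.12275221]), 'ft_torque': array([-0.01050031, -0.00791681,  0.01650356]), 'gripper_force': 0.0, 'width': 85.41506592167181}
scene {'K': array([[421.8632524 ,   0.        , 282.85653279],
       [  0.        , 421.8632524 , 213.08229396],
       [  0.        ,   0.        ,   1.        ]]), 'origin': array([-201.25707686, 1049.43602111,  679.10510682]), 'attitude': array([[-0.82785877, -0.24
[... 189 characters left out ...]
  0.        , 407.69225845, 210.98847165],
       [  0.        ,   0.        ,   1.        ]]), 'origin': array([ 359.37039144,  -29.23455282, 1228.85930293]), 'attitude': array([[ 0.00861351, -0.98863167,  0.15011075],
       [-0.9999334 , -0.00736254,  0.00888745],
       [-0.00768122, -0.15017731, -0.98862924]])}
{'K': array([[326.16113328,   0.        , 281.10857585],
       [  0.        , 326.16113328, 206.41699379],
       [  0.        ,   0.        ,   1.        ]]), 'origin': array([ 283.55300649, -589.95897597,  373.00420261]), 'attitude': array([[ 0.32095662, -0.9002884 , -0.29405382],
       [-0.94709049, -0.30592634, -0.09710136],
       [-0.00253958,  0.3096609 , -0.95084366]])}
```

View pics/top0.png

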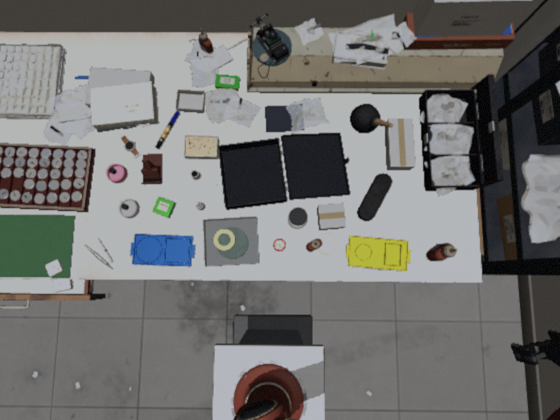

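View pics/scene0.png

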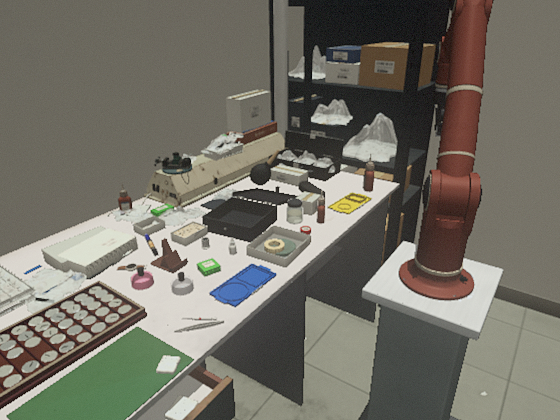

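Top view: candidates are dust cover (128,208) vs the pink one (116,173); green tin (164,207) vs the far tin (227,82); brown bottle, small (314,245) vs large (441,252) vs far (206,42). The others are movement (279,245), loupe (196,174) or dropper (200,206), and spirit jar (298,217). Trays are blue (163,250) and yellow (378,253). I'll check these in one close crop.

```bash
cat > h.py <<'E'
import numpy as np,cv2
from plant import readout,imaging
def grab(n):
    m=imaging.camera_model(n);return imaging.get_image(n),m
def unproj(m,px,z):
    px=np.atleast_2d(px).astype(float)
    r=np.c_[px,np.ones(len(px))]@np.linalg.inv(m["K"]).T@m["attitude"].T
    o=m["origin"];return o+r*((z-o[2])/r[:,2])[:,None]
def proj(m,p):
    q=(np.atleast_2d(p)-m["origin"])@m["attitude"]@m["K"].T
    return q[:,:2]/q[:,2:]
E
python3 - <<'E'
from h import *
a=cv2.imread("pics/top0.png");b=cv2.imread("pics/scene0.png")
c=cv2.resize(a[155:275,95:335],(800,400),interpolation=cv2.INTER_CUBIC)
d=cv2.resize(b[170:290,120:400],(467,200),interpolation=cv2.INTER_CUBIC)
e=np.zeros((600,800,3),np.uint8);e[:400]=c;e[400:,:467]=d
f=cv2.resize(a[225:280,340:465],(333,147));e[400:547,467:]=f
cv2.imwrite("pics/crop0.png",e)
m=imaging.camera_model("top")
for n,p,z in [("cover",(128,208),40),("tin",(164,207),21),("bottle",(314,245),60),("mov",(279,245),16),("loupe",(196,174),30),("drop",(200,206),50),("jar",(298,217),76),("blue",(163,250),8),("yellow",(378,253),8),("big",(441,252),80)]:
    print(n,unproj(m,p,z)[0].round())
E
```

```text
cover [546. 420.  40.]
tin [552. 319.  21.]
bottle [ 439. -128.   60.]
mov [441. -28.  16.]
loupe [653. 225.  30.]
drop [552. 205.  50.]
jar [518. -81.  76.]
blue [424. 319.   8.]
yellow [ 421. -322.    8.]
big [ 421. -481.   80.]
```

View pics/crop0.png

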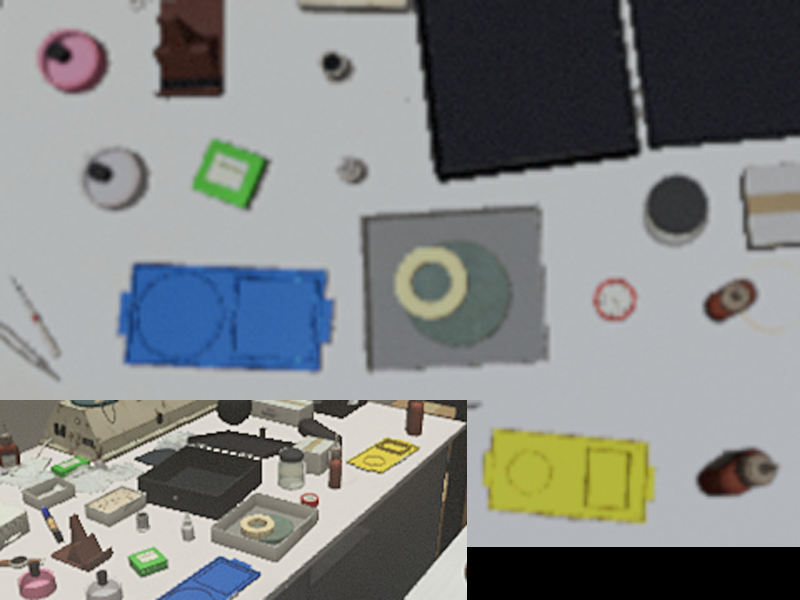

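Crop: the loupe is the dark-bored tube at (196,174) and the white dropper is at (200,206). The clear cover, small brown bottle and red-rimmed movement are confirmed. I'm moving to a vantage point over the right half.

Request:
{"api": "arm_command", "payload": {"dp": [[23, 40, 3], [23, 40, 3], [23, 40, 3], [23, 40, 3], [23, 40, 3], [23, 40, 3], [23, 40, 3], [23, 40, 3], [23, 40, 3], [23, 40, 3]], "spin": [0.125, 0.125, 0.125, 0.125, 0.125, 0.125, 0.125, 0.125, 0.125, 0.125]}}

```text
time_s: 1.1
ee_pos: [438.4, -214.1, 261.3]
ee_rot: [[-0.01, 1.0, -0.001], [1.0, 0.01, -0.0], [-0.0, -0.001, -1.0]]
wrist_force: [1.1, -1.1, -0.5]
width: 85.6
gripper_force: 0.0
```

```bash
python3 - <<'E'
from h import *
im,m=grab("wrist");s=readout.sense();print(s["ee_pos"],s["ee_rot"].round(3).tolist(),s["qpos"].round(2))
np.save("w1.npy",im);np.save("w1m.npy",m)
cv2.imwrite("pics/w1.png",im[:,:,::-1])
E
```

```text
[ 443.525708   -204.49792338  262.38478246] [[-0.027, 1.0, 0.006], [1.0, 0.027, 0.007], [0.006, 0.006, -1.0]] [ 0.71  0.36 -0.44  1.82  0.17  0.99  0.23]
```

View pics/w1.png

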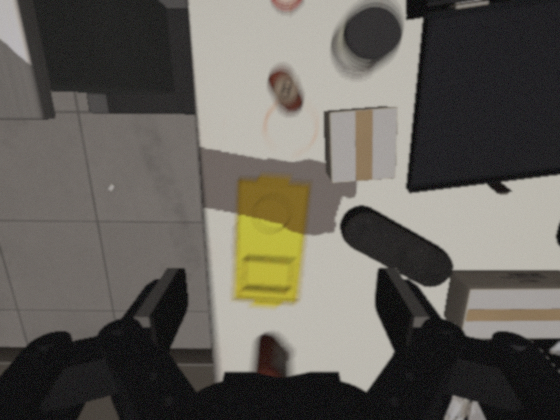

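Wrist view: yellow tray (270,240), small bottle (286,88), movement at the top edge (287,3), jar (372,33). It's slightly motion-blurred. I'll shift towards the movement, let it settle, and measure.

Request:
{"api": "arm_command", "payload": {"dp": [[0, 40, 0], [0, 40, 0], [0, 0, 0], [0, 0, 0], [0, 0, 0]], "spin": [0, 0, 0, 0, 0]}}

```text
time_s: 1.65
ee_pos: [437.8, -137.2, 261.1]
ee_rot: [[-0.003, 1.0, -0.001], [1.0, 0.003, -0.001], [-0.001, -0.001, -1.0]]
wrist_force: [0.5, -0.4, -0.2]
width: 85.3
gripper_force: 0.0
```

```bash
cat >> h.py <<'E'
def mask(im,lo,hi):
    return cv2.inRange(cv2.cvtColor(im,cv2.COLOR_RGB2HSV),np.array(lo),np.array(hi))
def blobs(mk,amin=15):
    c,_=cv2.findContours(mk,cv2.RETR_EXTERNAL,cv2.CHAIN_APPROX_NONE)
    c=[k for k in c if cv2.contourArea(k)>amin];return sorted(c,key=cv2.contourArea,reverse=True)
def rect(m,c,z):
    p=unproj(m,c.reshape(-1,2),z)[:,:2].astype(np.float32)
    r=cv2.minAreaRect(p);b=cv2.boxPoints(r)
    e=b[1]-b[0],b[2]-b[1];l=max(e,key=np.linalg.norm);a=np.arctan2(l[1],l[0])%np.pi
    return np.round(r[0],1),np.round(r[1],1),round(float(a),3)   # centre,size,long-side azimuth
E
python3 - <<'E'
from h import *
im,m=grab("wrist");cv2.imwrite("pics/w2.png",im[:,:,::-1]);np.save("w2m.npy",m,allow_pickle=True)
print(m["origin"].round(1))
a=cv2.imread("pics/top0.png")[:,:,::-1].copy();t=imaging.camera_model("top")
for n,I,M in(("wrist",im,m),("top",a,t)):
    for nm,lo,hi,z in(("yellow",(22,150,60),(34,255,255),8),("blue",(100,150,60),(120,255,255),8),("green",(50,150,60),(70,255,255),21),("red",(0,130,90),(6,255,255),16)):
        for c in blobs(mask(I,lo,hi))[:3]:
            print(n,nm,c.reshape(-1,2).mean(0).round(),cv2.contourArea(c),*rect(M,c,z))
x=im[0:180,180:420]
cv2.imwrite("pics/w2c.png",cv2.resize(x[:,:,::-1],(800,600),interpolation=cv2.INTER_CUBIC))
E
```

```text
[437.7 -57.4 403.8]
wrist yellow [268. 293.] 6804.5 [ 420.2 -320.9] [188.8  88.4] 1.492
wrist red [285.  71.] 850.0 [442.6 -28.1] [34.2 35.7] 1.574
wrist red [278. 158.] 115.5 [ 433.1 -123.1] [24.1 13.1] 0.493
top yellow [378. 253.] 1661.0 [ 420.6 -322. ] [185.8  87.4] 1.49
top blue [162. 250.] 1646.5 [425.1 322.1] [186.8  86.8] 1.545
top blue [507.  31.] 28.0 [1137.4 -761.1] [18.2 34.7] 2.362
top blue [174. 117.] 24.0 [840.2 305.3] [ 9.  38.9] 2.61
top green [164. 207.] 217.5 [553.  320.5] [51.4 43.5] 1.201
top green [227.  83.] 68.0 [952.8 140.6] [69.  40.2] 1.464
top red [253. 381.] 481.5 [54.5 44.3] [ 59.8 175.7] 2.286
top red [298. 412.] 58.0 [-24.8 -85.1] [18.5 46.5] 2.474
top red [268. 417.] 56.0 [-40.6   0. ] [15.9 48.4] 1.978
```

View pics/w2c.png

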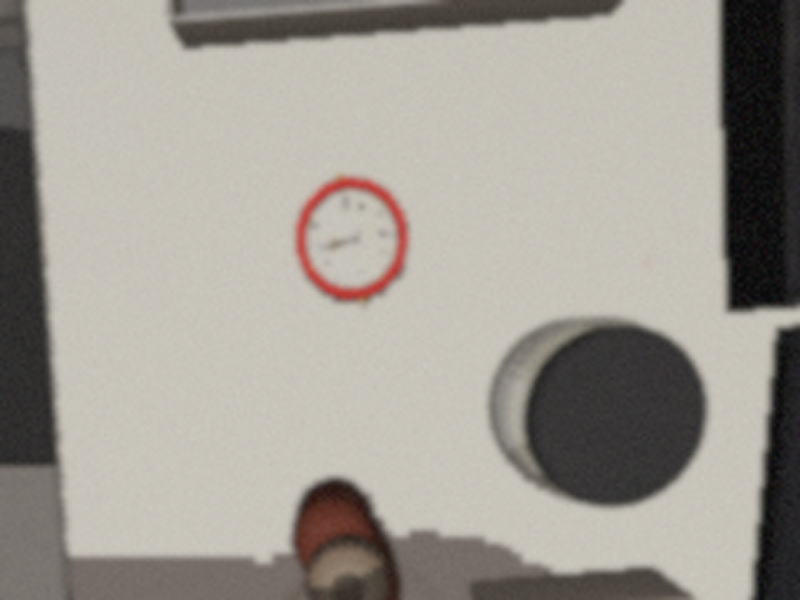

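Crop: movement ring at wrist pixel (285,71), with clear space round it; jar cap at (363,124). Approaching the movement.

Request:
{"api": "arm_command", "payload": {"dp": [[1, 27, -40], [1, 27, -40], [1, 27, -40], [1, 28, -40], [0.6, 0, -40], [0, 0, -20], [0, 0, 0], [0, 0, 0]], "spin": [0, 0, 0, 0, 0, 0, 0, 0], "claw": 0.7}}

```text
time_s: 2.5
ee_pos: [443.1, -27.7, 41.3]
ee_rot: [[-0.003, 1.0, -0.0], [1.0, 0.003, -0.0], [-0.0, -0.0, -1.0]]
wrist_force: [0.7, -0.1, -0.1]
width: 59.8
gripper_force: 0.0
```

```bash
python3 - <<'E'
from h import *
im,m=grab("wrist");s=readout.sense();print(s["ee_pos"].round(1),s["width"])
cv2.imwrite("pics/w3.png",im[:,:,::-1])
for c in blobs(mask(im,(0,130,70),(6,255,255)),150)[:3]: print(c.reshape(-1,2).mean(0),cv2.contourArea(c),*rect(m,c,16))
E
```

```text
[443.6 -27.6  42. ] 60.09236045117345
[278.48351648 245.92307692] 2908.0 [442.3 -27.3] [36.3 36.4] 2.383
```

View pics/w3.png

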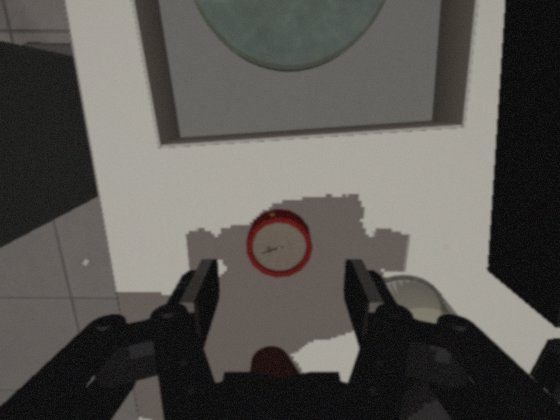

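Movement at (278,246), centred between the fingers and agreeing to 1 mm. Descending and gripping.

Request:
{"api": "arm_command", "payload": {"dp": [[-0.5, 0, -18], [0, 0, -12], [0, 0, -5.8], [0, 0, 0], [0, 0, 0]], "spin": [0, 0, 0, 0, 0]}}

```text
time_s: 3.05
ee_pos: [442.9, -27.0, 6.4]
ee_rot: [[-0.004, 1.0, 0.002], [1.0, 0.004, -0.0], [-0.0, 0.002, -1.0]]
wrist_force: [-0.4, -0.7, 0.5]
width: 59.7
gripper_force: 0.0
```

Request:
{"api": "arm_command", "payload": {"dp": [[0, 0, 0], [0, 0, 0], [0, 0, 0], [0, 0, 0], [0, 0, 0], [0, 0, 0]], "spin": [0, 0, 0, 0, 0, 0], "claw": 0.1, "squeeze": 25}}

```text
time_s: 3.65
ee_pos: [442.6, -26.9, 6.4]
ee_rot: [[-0.005, 1.0, 0.001], [1.0, 0.005, -0.0], [-0.0, 0.001, -1.0]]
wrist_force: [0.3, -0.1, 4.5]
width: 36.6
gripper_force: 24.4
```

Request:
{"api": "arm_command", "payload": {"dp": [[0, 0, 15], [0, 0, 40], [0, 0, 45], [0, 10, 45], [-2, 40, 20], [-2, 40, 20], [-2, 45, 20], [-2, 45, 20], [-2, 45, 15], [-2, 45, 0]], "spin": [0, 0, 0, 0, 0, 0, 0, 0, 0, 0]}}

```text
time_s: 4.65
ee_pos: [430.7, 245.6, 248.1]
ee_rot: [[-0.005, 1.0, 0.005], [1.0, 0.005, 0.002], [0.002, 0.005, -1.0]]
wrist_force: [0.6, -0.3, -0.7]
width: 36.2
gripper_force: 25.3
```

Request:
{"api": "arm_command", "payload": {"dp": [[0, 10, 0], [0, 0, 0], [0, 0, 0], [0, 0, 0], [0, 0, 0]], "spin": [0, 0, 0, 0, 0]}}

```text
time_s: 5.15
ee_pos: [430.6, 251.2, 245.3]
ee_rot: [[-0.002, 1.0, -0.0], [1.0, 0.002, -0.001], [-0.001, -0.0, -1.0]]
wrist_force: [0.7, -0.5, -1.3]
width: 36.7
gripper_force: 25.3
```

```bash
python3 - <<'E'
from h import *
im,m=grab("wrist");s=readout.sense();print(s["ee_pos"].round(1),s["width"],s["gripper_force"],s["qpos"].round(2))
cv2.imwrite("pics/w4.png",im[:,:,::-1])
for nm,lo,hi,z in(("blue",(100,150,60),(120,255,255),8),("green",(50,120,60),(70,255,255),21)):
  for c in blobs(mask(im,lo,hi),150)[:3]: print(nm,c.reshape(-1,2).mean(0).round(),cv2.contourArea(c),*rect(m,c,z))
E
```

```text
[430.5 251.6 245.4] 36.35169152206848 25.318633820861578 [-0.21  0.4  -0.51  1.82  0.24  0.98 -0.82]
blue [275.  98.] 13102.0 [424.4 323.1] [187.5  88.4] 1.545
green [393. 106.] 2202.5 [551.3 323.7] [50.7 50.5] 1.213
```

View pics/w4.png

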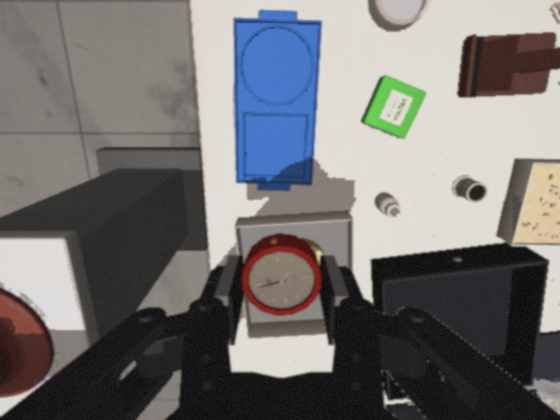

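Wrist view: blue tray (275,98) with its round ring at (277,66), tin (393,106), loupe (468,188), dropper (388,205), cover edge (400,8). The movement is held dial up at (281,275). Carrying it to the round seat.

```bash
python3 - <<'E'
from h import *
im=cv2.imread("pics/w4.png")
m=imaging.camera_model("wrist")
print(unproj(m,[(277,66),(277,148)],7).round(1))
c=blobs(mask(im[:,:,::-1].copy(),(50,120,60),(70,255,255)),150)[0];print(np.degrees(0),cv2.minAreaRect(c))
E
```

```text
[[426.2 365.9   7. ]
 [426.2 278.1   7. ]]
0.0 ((393.2573547363281, 106.73323822021484), (46.022037506103516, 51.36747741699219), 23.749494552612305)
```

Request:
{"api": "arm_command", "payload": {"dp": [[-1, 25, -20], [-1, 25, -40], [-1, 25, -40], [-1, 25, -40], [-0.9, 14.2, -30], [0, 0, -25], [0, 0, 0], [0, 0, 0], [0, 0, 0]], "spin": [0, 0, 0, 0, 0, 0, 0, 0, 0]}}

```text
time_s: 6.1
ee_pos: [426.6, 367.5, 52.1]
ee_rot: [[-0.004, 1.0, 0.002], [1.0, 0.004, 0.002], [0.002, 0.002, -1.0]]
wrist_force: [-0.3, -0.6, 0.1]
width: 36.3
gripper_force: 25.3
```

Request:
{"api": "arm_command", "payload": {"dp": [[-0.6, -0.8, -18], [0, 0, -14], [0, 0, -8], [0, 0, -2], [0, 0, 0], [0, 0, 0]], "spin": [0, 0, 0, 0, 0, 0]}}

```text
time_s: 6.7
ee_pos: [424.9, 366.2, 9.5]
ee_rot: [[-0.005, 1.0, 0.001], [1.0, 0.005, -0.001], [-0.001, 0.001, -1.0]]
wrist_force: [-1.2, -2.6, 5.4]
width: 36.2
gripper_force: 25.7
```

Request:
{"api": "arm_command", "payload": {"dp": [[0, 0, 0], [0, 0, 0], [0, 0, 0], [0, 0, 0]], "spin": [0, 0, 0, 0], "claw": 0.52}}

```text
time_s: 7.1
ee_pos: [424.7, 366.7, 8.4]
ee_rot: [[-0.005, 1.0, -0.0], [1.0, 0.005, 0.0], [0.0, -0.0, -1.0]]
wrist_force: [0.4, 0.6, -0.1]
width: 44.3
gripper_force: 0.0
```

Request:
{"api": "arm_command", "payload": {"dp": [[0, 0, 20], [0, 0, 40], [0, 0, 45], [0, 0, 45], [0, 0, 0], [0, 0, 0], [0, 0, 0]], "spin": [0, 0, 0, 0, 0, 0, 0]}}

```text
time_s: 7.8
ee_pos: [424.1, 365.6, 157.2]
ee_rot: [[-0.005, 1.0, -0.002], [1.0, 0.005, -0.002], [-0.002, -0.002, -1.0]]
wrist_force: [0.7, 0.0, -0.6]
width: 44.3
gripper_force: 0.0
```

```bash
python3 - <<'E'
from h import *
im,m=grab("wrist");s=readout.sense();print(s["ee_pos"].round(1),s["width"],s["gripper_force"])
np.save("m5.npy",m,allow_pickle=True)
cv2.imwrite("pics/w5.png",im[:,:,::-1])
for nm,lo,hi,z in(("blue",(100,150,60),(120,255,255),8),("green",(50,120,60),(70,255,255),21),("red",(0,130,70),(6,255,255),19)):
  for c in blobs(mask(im,lo,hi),150)[:3]: print(nm,c.reshape(-1,2).mean(0).round(),cv2.contourArea(c),*rect(m,c,z))
E
```

```text
[423.9 365.6 156.8] 44.252631751423074 0.0
blue [281. 222.] 15631.5 [423.5 323.3] [187.9  89.9] 1.542
green [416. 234.] 2896.0 [549.5 326.1] [51.7 55. ] 2.78
red [282. 192.] 1129.0 [425.3 366.7] [36.1 33.8] 1.409
```

View pics/w5.png

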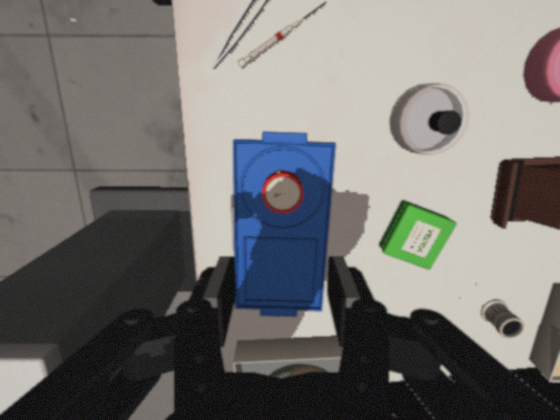

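The movement stands centred in the ring at (283,192). The cover knob is at (446,122), its foot at about (430,118). Measuring the knob.

```bash
python3 - <<'E'
from h import *
im=cv2.imread("pics/w5.png");m=np.load("m5.npy",allow_pickle=True).item()
g=cv2.cvtColor(im,cv2.COLOR_BGR2GRAY)
roi=np.zeros_like(g);roi[75:165,385:475]=255
c=blobs(((g<70)&(roi>0)).astype(np.uint8)*255)[0]
x,y,w,h=cv2.boundingRect(c);print(x,y,w,h)
k=np.array([x+w-w*.37,y+h/2]);print("knob40",unproj(m,[c.reshape(-1,2).mean(0)],40).round(1),"top side px",unproj(m,[(x+w-1,y+h/2)],50).round(1))
for p in[(430,118),(393,118)]:print(unproj(m,p,0).round(1))
# predicted foot circle and knob circle fits
from scipy.optimize import minimize
pts=c.reshape(-1,2)
def hull(cx,cy):
    t=np.linspace(0,2*np.pi,40);P=[]
    for z in(30,50):P.append(np.c_[cx+8.5*np.cos(t),cy+8.5*np.sin(t),0*t+z])
    return cv2.convexHull(proj(m,np.vstack(P)).astype(np.float32))
def cost(v):
    hl=hull(*v);return sum(cv2.pointPolygonTest(hl,tuple(map(float,p)),True)**2 for p in pts)
r=minimize(cost,[546,420],method="Nelder-Mead");print("knob fit",r.x.round(1),(r.fun/len(pts))**.5)
E
```

```text
429 111 32 23
knob40 [[550.4 430.   40. ]] top side px [[556.8 430.   50. ]]
[[556.  430.5   0. ]]
[[523.2 430.3   0. ]]
knob fit [549.4 429.9] 1.6425717342086528
```

Request:
{"api": "arm_command", "payload": {"dp": [[40, 20, 0], [40, 20, 0], [40, 20, -15], [6, 4, -20], [0, 0, -10], [0, 0, 0], [0, 0, 0], [0, 0, 0]], "spin": [0, 0, 0, 0, 0, 0, 0, 0]}}

```text
time_s: 8.65
ee_pos: [550.2, 431.1, 114.8]
ee_rot: [[-0.006, 1.0, 0.001], [1.0, 0.006, 0.001], [0.001, 0.001, -1.0]]
wrist_force: [-0.5, 0.4, 0.2]
width: 44.3
gripper_force: 0.0
```

```bash
cat >> h.py <<'E'
from scipy.optimize import minimize
def cyl(m,pts,x0,rz):   # fit upright stack of (radius,z) circles to contour points
    t=np.linspace(0,2*np.pi,60)
    def cost(v):
        P=np.vstack([np.c_[v[0]+r*np.cos(t),v[1]+r*np.sin(t),0*t+z] for r,z in rz])
        hl=cv2.convexHull(proj(m,P).astype(np.float32))
        d=[cv2.pointPolygonTest(hl,tuple(map(float,p)),True) for p in pts]
        return float(np.mean(np.minimum(np.square(d),16)))
    r=minimize(cost,x0,method="Nelder-Mead");return r.x.round(1),r.fun**.5
E
python3 - <<'E'
from h import *
im,m=grab("wrist");s=readout.sense();print(s["ee_pos"].round(1),s["width"],s["gripper_force"])
cv2.imwrite("pics/w6.png",im[:,:,::-1])
g=cv2.cvtColor(im,cv2.COLOR_RGB2GRAY)
x,y=proj(m,[[550.5,430,40]])[0].astype(int);print(x,y)
R=np.zeros_like(g);R[max(y-45,0):y+45,x-45:x+45]=255
c=blobs(((g<70)&(R>0)).astype(np.uint8)*255)
for k in c[:2]:print(cv2.boundingRect(k),cyl(m,k.reshape(-1,2),[550,430],[(8.5,30),(8.5,50)]))
E
```

```text
[550.4 431.1 115.1] 44.48968241769611 0.0
280 219
(267, 206, 24, 31) (array([549.1, 429.2]), np.float64(1.3370672812975286))
```

View pics/w6.png

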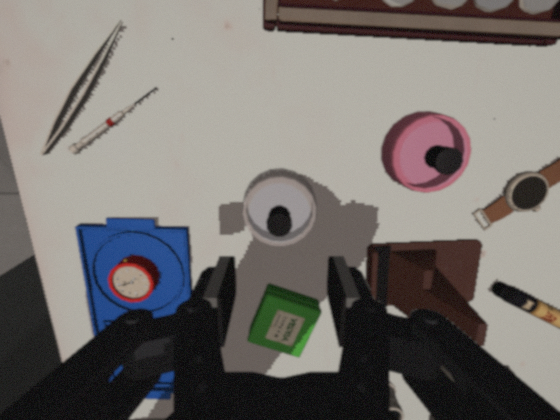

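The knob at (279,220) is between the fingers. Descending to z 33 and gripping.

Request:
{"api": "arm_command", "payload": {"dp": [[-1.2, -1.8, -30], [0, 0, -30], [0, 0, -16], [0, 0, -6], [0, 0, 0], [0, 0, 0]], "spin": [0, 0, 0, 0, 0, 0]}}

```text
time_s: 9.3
ee_pos: [550.2, 429.8, 33.1]
ee_rot: [[-0.005, 1.0, 0.002], [1.0, 0.005, 0.002], [0.002, 0.002, -1.0]]
wrist_force: [-0.4, 0.7, 0.1]
width: 44.4
gripper_force: 0.0
```

Request:
{"api": "arm_command", "payload": {"dp": [[0, 0, 0], [0, 0, 0], [0, 0, 0], [0, 0, 0], [0, 0, 0], [0, 0, 0]], "spin": [0, 0, 0, 0, 0, 0], "claw": 0.0}}

```text
time_s: 9.9
ee_pos: [550.0, 429.5, 32.8]
ee_rot: [[-0.005, 1.0, 0.002], [1.0, 0.005, 0.001], [0.001, 0.002, -1.0]]
wrist_force: [-0.9, -1.2, 5.9]
width: 16.1
gripper_force: 24.7
```

Request:
{"api": "arm_command", "payload": {"dp": [[0, 0, 10], [0, 0, 30], [0, 0, 30], [-15, -5, 10], [-36, -19, 0], [-36, -19, 0], [-36, -19, 0], [0, 0, 0], [0, 0, 0], [0, 0, 0]], "spin": [0, 0, 0, 0, 0, 0, 0, 0, 0, 0]}}

```text
time_s: 10.9
ee_pos: [427.9, 367.6, 111.9]
ee_rot: [[-0.004, 1.0, 0.002], [1.0, 0.004, 0.002], [0.002, 0.002, -1.0]]
wrist_force: [1.1, 0.8, -1.5]
width: 16.0
gripper_force: 24.5
```

```bash
python3 - <<'E'
from h import *
im,m=grab("wrist");s=readout.sense();print(s["ee_pos"].round(1),s["width"],s["gripper_force"])
cv2.imwrite("pics/w7.png",im[:,:,::-1])
for nm,lo,hi,z in(("blue",(100,150,40),(120,255,255),8),("red",(0,110,60),(6,255,255),19)):
  for c in blobs(mask(im,lo,hi),150)[:3]: print(nm,c.reshape(-1,2).mean(0).round(),cv2.contourArea(c),*rect(m,c,z))
E
```

```text
[428.1 367.6 111.8] 15.87298181892554 24.476246237754822
blue [265. 202.] 6275.5 [424.9 349.9] [135.4  89.2] 1.541
blue [280. 329.] 1391.5 [426.1 251.2] [42.2 44.4] 1.573
```

View pics/w7.png

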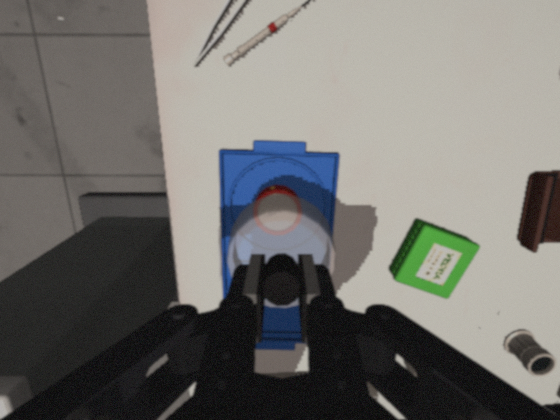

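The cover hangs level from the knob at (283,280), the movement is seen at (278,205). Aligning and lowering.

Request:
{"api": "arm_command", "payload": {"dp": [[-3, -1.2, -10], [0, 0, -15], [0, 0, -15], [0, 0, -15], [0, 0, -12], [0, 0, -6], [0, 0, -3], [0, 0, 0], [0, 0, 0]], "spin": [0, 0, 0, 0, 0, 0, 0, 0, 0]}}

```text
time_s: 11.85
ee_pos: [423.7, 366.0, 35.8]
ee_rot: [[-0.005, 1.0, 0.001], [1.0, 0.005, 0.001], [0.001, 0.001, -1.0]]
wrist_force: [-0.2, -1.9, -0.0]
width: 15.8
gripper_force: 24.6
```

Request:
{"api": "arm_command", "payload": {"dp": [[0, 0, 0], [0, 0, 0], [0, 0, 0], [0, 0, 0]], "spin": [0, 0, 0, 0], "claw": 0.5}}

```text
time_s: 12.25
ee_pos: [423.6, 365.7, 35.5]
ee_rot: [[-0.005, 1.0, 0.0], [1.0, 0.005, 0.0], [0.0, 0.0, -1.0]]
wrist_force: [-0.1, 0.4, 0.0]
width: 42.6
gripper_force: 0.0
```

Request:
{"api": "arm_command", "payload": {"dp": [[0, 0, 30], [0, 0, 45], [20, -10, 45], [40, -15, 20], [40, -15, 0], [22, -5, 0], [0, 0, 0], [0, 0, 0], [0, 0, 0]], "spin": [0, 0, 0, -0.12, -0.12, -0.12, 0, 0, 0], "claw": 0.8}}

```text
time_s: 13.15
ee_pos: [543.5, 321.8, 175.1]
ee_rot: [[0.344, 0.939, -0.002], [0.939, -0.344, 0.001], [-0.0, -0.002, -1.0]]
wrist_force: [-0.2, -0.5, 0.2]
width: 68.4
gripper_force: 0.0
```

```bash
python3 - <<'E'
from h import *
im,m=grab("wrist");s=readout.sense();print(s["ee_pos"].round(1),s["ee_rot"].round(3)[:,1],s["width"])
cv2.imwrite("pics/w8.png",im[:,:,::-1]);np.save("m8.npy",m,allow_pickle=True)
for nm,lo,hi,z in(("green",(45,90,40),(75,255,255),21),("blue",(100,150,40),(120,255,255),8),("red",(0,110,60),(6,255,255),19)):
  for c in blobs(mask(im,lo,hi),150)[:2]: print(nm,c.reshape(-1,2).mean(0).round(),cv2.contourArea(c),*rect(m,c,z))
E
```

```text
[543.6 321.9 175.2] [ 0.939 -0.344 -0.002] 68.18312630760389
green [290. 182.] 2754.0 [553.6 324.3] [52.8 49.2] 1.219
blue [165. 208.] 9313.5 [425.6 323.1] [187.9  90.4] 1.545
```

View pics/w8.png

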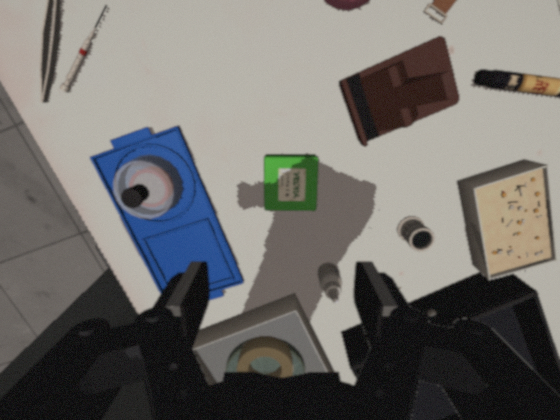

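The cover sits over the movement, centred in the ring (158,188). The tin at (290,182) is squared to the fingers. Going down on it.

Request:
{"api": "arm_command", "payload": {"dp": [[4, 1, -45], [4, 1, -45], [0.3, 0, -40], [0, 0, -25], [0, 0, -11], [0, 0, -4], [0, 0, 0], [0, 0, 0]], "spin": [0, 0, 0, 0, 0, 0, 0, 0]}}

```text
time_s: 14.0
ee_pos: [554.6, 323.7, 7.1]
ee_rot: [[0.347, 0.938, 0.003], [0.938, -0.347, 0.002], [0.003, 0.002, -1.0]]
wrist_force: [0.6, 0.4, 0.6]
width: 68.3
gripper_force: 0.0
```

```bash
python3 - <<'E'
from h import *
im,m=grab("wrist");s=readout.sense();print(s["ee_pos"].round(1),s["wrist_force"].round(1),s["width"])
cv2.imwrite("pics/w9.png",im[:,:,::-1])
for c in blobs(mask(im,(45,90,40),(75,255,255)),150)[:1]: print(c.reshape(-1,2).mean(0).round(),cv2.boundingRect(c),cv2.contourArea(c),*rect(m,c,21))
print(proj(m,[[551.8,324,21],[546,324,21]]))
E
```

```text
[554.6 323.5   7.1] [-0.1  0.4 -0.2] 68.54574876745089
[278. 277.] (221, 221, 115, 113) 12028.5 [554.5 326.7] [56.8 49.6] 1.216
[[274.60487339 287.13822289]
 [262.6420526  291.03162721]]
```

Request:
{"api": "arm_command", "payload": {"dp": [[0.5, 1.2, -2.5], [0, 0, 0], [0, 0, 0]], "spin": [0, 0, 0]}}

```text
time_s: 14.35
ee_pos: [554.3, 324.0, 3.1]
ee_rot: [[0.348, 0.938, 0.0], [0.938, -0.348, 0.0], [0.0, 0.0, -1.0]]
wrist_force: [0.2, -0.5, 0.6]
width: 68.0
gripper_force: 0.0
```

Request:
{"api": "arm_command", "payload": {"dp": [[0, 0, 0], [0, 0, 0], [0, 0, 0], [0, 0, 0], [0, 0, 0]], "spin": [0, 0, 0, 0, 0], "claw": 0.3}}

```text
time_s: 14.85
ee_pos: [554.3, 324.0, 3.0]
ee_rot: [[0.348, 0.938, 0.0], [0.938, -0.348, 0.0], [0.0, 0.0, -1.0]]
wrist_force: [-0.2, 0.4, 2.8]
width: 49.8
gripper_force: 27.8
```

Request:
{"api": "arm_command", "payload": {"dp": [[0, 0, 20], [0, 0, 40], [0, 0, 40], [-20, -10, 20], [-40, -15, 0], [-40, -15, 0], [-28, -8, 0], [0, 0, 0], [0, 0, 0], [0, 0, 0]], "spin": [0, 0, 0, 0.08, 0.08, 0.08, 0.085, 0, 0, 0]}}

```text
time_s: 15.85
ee_pos: [427.6, 276.3, 122.8]
ee_rot: [[0.032, 0.999, 0.001], [1.0, -0.032, 0.001], [0.001, 0.001, -1.0]]
wrist_force: [0.2, -0.2, -0.1]
width: 50.5
gripper_force: 27.5
```

```bash
python3 - <<'E'
from h import *
im,m=grab("wrist");s=readout.sense();print(s["ee_pos"].round(1),s["ee_rot"][:2,1].round(3),s["width"],s["gripper_force"])
cv2.imwrite("pics/w10.png",im[:,:,::-1])
for nm,lo,hi,z in(("green",(45,90,40),(75,255,255),s["ee_pos"][2]+17),("blue",(100,150,40),(120,255,255),8)):
  for c in blobs(mask(im,lo,hi),150)[:2]: print(nm,c.reshape(-1,2).mean(0).round(),cv2.contourArea(c),*rect(m,c,z))
E
```

```text
[427.6 276.3 122.7] [ 1.    -0.032] 49.78087471685009 27.532541155815125
green [281. 282.] 12830.0 [427.9 278.7] [58.  51.1] 1.539
blue [272. 117.] 23869.5 [424.3 332.6] [169.8  89.6] 1.545
```

Request:
{"api": "arm_command", "payload": {"dp": [[-3.3, 2, -20], [0, 0, -35], [0, 0, -30], [0, 0, -18], [0, 0, -9], [0, 0, -4], [0, 0, 0], [0, 0, 0]], "spin": [0, 0, 0, 0, 0, 0, 0, 0]}}

```text
time_s: 16.7
ee_pos: [423.7, 278.5, 7.5]
ee_rot: [[0.03, 1.0, 0.002], [1.0, -0.03, 0.001], [0.001, 0.002, -1.0]]
wrist_force: [0.1, 0.4, -0.8]
width: 50.6
gripper_force: 27.5
```

Request:
{"api": "arm_command", "payload": {"dp": [[0, 0, 0], [0, 0, 0], [0, 0, 0], [0, 0, 0]], "spin": [0, 0, 0, 0], "claw": 0.68}}

```text
time_s: 17.1
ee_pos: [423.0, 278.0, 7.0]
ee_rot: [[0.03, 1.0, 0.0], [1.0, -0.03, 0.0], [0.0, 0.0, -1.0]]
wrist_force: [-0.2, -0.9, -0.8]
width: 58.1
gripper_force: 0.0
```

Request:
{"api": "arm_command", "payload": {"dp": [[0, 0, 20], [0, 0, 40], [0, 0, 45], [0, 0, 20], [40, -5, 0], [45, -15, 0], [45, -15, 0], [45, -10, 0], [0, 0, 0], [0, 0, 0]], "spin": [0, 0, 0, 0, 0, 0, 0, 0, 0, 0]}}

```text
time_s: 18.1
ee_pos: [598.2, 231.9, 131.0]
ee_rot: [[0.032, 0.999, -0.001], [0.999, -0.032, -0.0], [-0.0, -0.001, -1.0]]
wrist_force: [-0.7, 1.3, 0.1]
width: 58.0
gripper_force: 0.0
```

```bash
python3 - <<'E'
from h import *
im,m=grab("wrist");s=readout.sense();print(s["ee_pos"].round(1),s["ee_rot"][:2,1].round(3),s["width"])
cv2.imwrite("pics/w11.png",im[:,:,::-1]);np.save("m11.npy",m,allow_pickle=True)
for nm,lo,hi,z in(("green",(45,90,40),(75,255,255),24),("blue",(100,150,40),(120,255,255),8)):
  for c in blobs(mask(im,lo,hi),150)[:2]: print(nm,c.reshape(-1,2).mean(0).round(),cv2.contourArea(c),*rect(m,c,z))
print("loupe px",proj(m,[[650,227,30],[650,227,0]]))
E
```

```text
[596.8 233.2 131.3] [ 1.   -0.03] 57.79051105521633
green [ 57. 151.] 4990.5 [429.  277.7] [52.  58.8] 3.117
blue [ 68. 110.] 16546.5 [424.7 306.6] [155.6  92.1] 1.545
loupe px [[346.59897429 210.51602263]
 [340.07849279 199.48467091]]
```

View pics/w11.png

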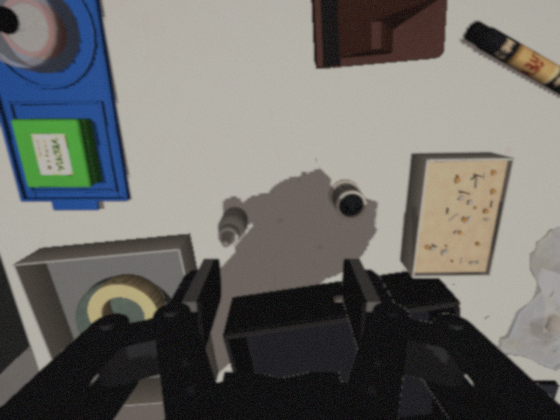

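The tin lies flat in the square seat (55,152). The loupe top is at (351,205), with a box edge 45 mm beyond it in +x, so I'll approach with a narrow opening.

```bash
python3 - <<'E'
from h import *
m=np.load("m11.npy",allow_pickle=True).item()
print(unproj(m,(351,205),30).round(1),unproj(m,(346.5,193.5),0).round(1))
E
```

```text
[[653.3 231.5  30. ]] [[655.5 232.3   0. ]]
```

Request:
{"api": "arm_command", "payload": {"dp": [[30, -1, -25], [27, -1, -25], [0, 0, -20], [0, 0, 0], [0, 0, 0], [0, 0, 0]], "spin": [0, 0, 0, 0, 0, 0], "claw": 0.45}}

```text
time_s: 18.75
ee_pos: [654.5, 232.6, 63.8]
ee_rot: [[0.028, 1.0, 0.002], [1.0, -0.028, 0.002], [0.002, 0.002, -1.0]]
wrist_force: [0.1, 0.4, 0.0]
width: 38.2
gripper_force: 0.0
```

```bash
python3 - <<'E'
from h import *
im,m=grab("wrist");s=readout.sense();print(s["ee_pos"].round(1),s["width"])
cv2.imwrite("pics/w12.png",im[:,:,::-1]);np.save("m12.npy",m,allow_pickle=True)
g=cv2.cvtColor(im,cv2.COLOR_RGB2GRAY);x,y=proj(m,[[653.5,231,30]])[0].astype(int);print(x,y)
R=np.zeros_like(g);R[y-22:y+22,x-25:x+25]=255
for k in blobs(((g<50)&(R>0)).astype(np.uint8)*255)[:2]:
    (cx,cy),r=cv2.minEnclosingCircle(k);print(cx,cy,r,unproj(m,(cx,cy),30).round(1))
E
```

```text
[654.9 232.3  63.9] 38.62028336676195
278 244
279.01800537109375 244.7117156982422 16.033933639526367 [[653.6 231.   30. ]]
278.8870849609375 230.0806427001953 17.1376895904541 [[653.8 240.3  30. ]]
```

Request:
{"api": "arm_command", "payload": {"dp": [[-1, -1.2, -22], [0, 0, -16], [0, 0, -8], [0, 0, 0], [0, 0, 0]], "spin": [0, 0, 0, 0, 0]}}

```text
time_s: 19.3
ee_pos: [654.1, 230.0, 16.1]
ee_rot: [[0.03, 1.0, 0.0], [1.0, -0.03, 0.001], [0.001, 0.0, -1.0]]
wrist_force: [0.1, 0.4, 0.5]
width: 38.3
gripper_force: 0.0
```

Request:
{"api": "arm_command", "payload": {"dp": [[0, 0, 0], [0, 0, 0], [0, 0, 0], [0, 0, 0]], "spin": [0, 0, 0, 0], "claw": 0.1}}

```text
time_s: 19.7
ee_pos: [654.4, 230.1, 16.7]
ee_rot: [[0.03, 1.0, 0.001], [1.0, -0.03, 0.001], [0.001, 0.001, -1.0]]
wrist_force: [-0.3, -0.2, 2.9]
width: 22.8
gripper_force: 24.6
```

Request:
{"api": "arm_command", "payload": {"dp": [[0, 0, 20], [0, 0, 40], [0, 0, 45], [0, 0, 45], [-10, -10, 40], [-22, -43, 0], [-22, -43, 0], [-22, -43, 0], [-22, -43, 0], [-22, -43, 0]], "spin": [0, 0, 0, 0, 0, 0, 0, 0, 0, 0]}}

```text
time_s: 20.7
ee_pos: [532.6, 2.8, 205.7]
ee_rot: [[0.03, 1.0, -0.0], [1.0, -0.03, -0.001], [-0.001, -0.0, -1.0]]
wrist_force: [0.1, -0.4, -0.9]
width: 22.8
gripper_force: 24.7
```

Request:
{"api": "arm_command", "payload": {"dp": [[-16, -40, 0], [-16, -40, 0], [-16, -40, 0], [-16, -40, 0], [-16, -40, 0], [-16, -40, -20], [-14, -43, -30], [0, 0, -30], [0, 0, 0], [0, 0, 0]], "spin": [0, 0, 0, 0, 0, 0, 0, 0, 0, 0]}}

```text
time_s: 21.7
ee_pos: [425.4, -273.8, 128.4]
ee_rot: [[0.028, 1.0, 0.0], [1.0, -0.028, 0.001], [0.001, -0.0, -1.0]]
wrist_force: [1.0, 0.0, -0.1]
width: 22.6
gripper_force: 24.7
```

Request:
{"api": "arm_command", "payload": {"dp": [[0, 0, 0], [0, 0, 0]], "spin": [0, 0]}}

```text
time_s: 21.9
ee_pos: [426.5, -274.2, 129.7]
ee_rot: [[0.027, 1.0, 0.003], [1.0, -0.027, -0.001], [-0.001, 0.003, -1.0]]
wrist_force: [-0.8, 0.0, -0.0]
width: 22.6
gripper_force: 24.7
```

```bash
python3 - <<'E'
from h import *
im,m=grab("wrist");s=readout.sense();print(s["ee_pos"].round(1),s["width"],s["qpos"].round(2))
cv2.imwrite("pics/w13.png",im[:,:,::-1]);np.save("m13.npy",m,allow_pickle=True)
k=mask(im,(20,120,40),(36,255,255))
for c in blobs(k,150)[:3]: print(c.reshape(-1,2).mean(0).round(),cv2.boundingRect(c),cv2.contourArea(c),*rect(m,c,8))
M2=np.load("w2m.npy",allow_pickle=True).item();i2=cv2.imread("pics/w2.png")[:,:,::-1].copy()
# brown bottle base fit from w2: silhouette of oblong body
R=mask(i2,(0,70,20),(15,255,160));R[:130]=0;R[230:]=0;R[:,:250]=0;R[:,320:]=0
for c in blobs(R,40)[:3]: print("btl",cv2.boundingRect(c),cv2.contourArea(c))
cv2.imwrite("pics/x.png",R)
E
```

```text
[ 426.2 -274.4  129.6] 23.156288505289332 [ 0.84  0.57 -0.47  1.94  0.38  0.71  0.12]
[275. 206.] (223, 141, 113, 135) 10456.5 [ 422.8 -287.7] [122.8  91.1] 1.496
[281. 319.] (252, 296, 59, 43) 1758.5 [ 424.  -393.2] [47.7 56.7] 3.112
btl (269, 145, 31, 43) 529.0
```

Request:
{"api": "arm_command", "payload": {"dp": [[-2.5, -4.8, -25], [0, 0, -35], [0, 0, -25], [0, 0, -14], [0, 0, -7], [0, 0, -3], [0, 0, 0], [0, 0, 0]], "spin": [0, 0, 0, 0, 0, 0, 0, 0]}}

```text
time_s: 22.75
ee_pos: [423.3, -280.0, 20.1]
ee_rot: [[0.03, 1.0, 0.002], [1.0, -0.03, -0.001], [-0.001, 0.002, -1.0]]
wrist_force: [0.2, -0.8, -0.8]
width: 22.4
gripper_force: 24.7
```

Request:
{"api": "arm_command", "payload": {"dp": [[0, 0, 0], [0, 0, 0], [0, 0, 0], [0, 0, 0]], "spin": [0, 0, 0, 0], "claw": 0.45}}

```text
time_s: 23.15
ee_pos: [422.5, -279.8, 19.2]
ee_rot: [[0.03, 1.0, 0.0], [1.0, -0.03, -0.0], [-0.0, 0.0, -1.0]]
wrist_force: [0.5, 0.1, -0.3]
width: 38.3
gripper_force: 0.0
```

Request:
{"api": "arm_command", "payload": {"dp": [[0, 0, 20], [0, 0, 45], [0, 0, 45], [0, 0, 45], [4, 10, 45], [4, 40, 10], [4, 40, 0], [0, 10, 0], [0, 0, 0], [0, 0, 0]], "spin": [0, 0, 0, 0, 0, 0, 0, 0, 0, 0]}}

```text
time_s: 24.15
ee_pos: [434.0, -181.0, 228.8]
ee_rot: [[0.031, 1.0, -0.001], [1.0, -0.031, -0.001], [-0.001, -0.001, -1.0]]
wrist_force: [-0.5, -0.3, -0.3]
width: 38.4
gripper_force: 0.0
```

```bash
python3 - <<'E'
from h import *
im,m=grab("wrist");s=readout.sense();print(s["ee_pos"].round(1),s["ee_rot"][:2,1].round(3),s["width"])
cv2.imwrite("pics/w14.png",im[:,:,::-1]);np.save("m14.npy",m,allow_pickle=True)
for c in blobs(mask(im,(20,120,40),(36,255,255)),150)[:2]: print("yel",*rect(m,c,8))
bx=proj(m,[[437,-125,0],[437,-125,118],[423.7,-278.3,30]]);print(bx.round())
x,y=bx[:2].mean(0).astype(int)
a=cv2.resize(im[y-50:y+50,x-66:x+67],(532,400),interpolation=cv2.INTER_CUBIC)
lx,ly=bx[2].astype(int);b=cv2.resize(im[max(0,ly-100):ly+100,lx-67:lx+67],(268,400))
cv2.imwrite("pics/v14.png",np.hstack([a,b])[:,:,::-1]);print(x-66,y-50,lx-67,ly-100)
E
```

```text
[ 434.  -181.5  228.7] [ 0.999 -0.032] 38.09964154209398
yel [ 419.3 -321.5] [189.9  91.9] 1.487
[[282. 122.]
 [282. 133.]
 [275. 260.]]
216 77 207 160
```

View pics/v14.png

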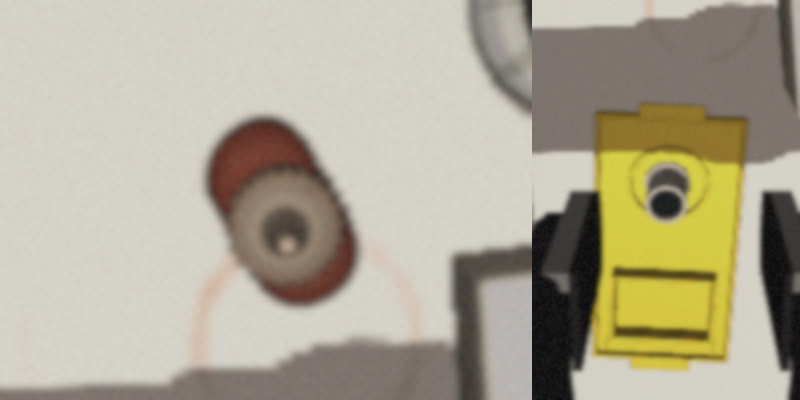

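The loupe stands in the round seat, inset (666,190). The small bottle's body is at crop (282,211), wrist pixel (286,130), with its long axis tilted about 0.4 rad. Fitting its outline.

```bash
python3 - <<'E'
from h import *
im=cv2.imread("pics/w14.png")[:,:,::-1].copy();m=np.load("m14.npy",allow_pickle=True).item()
g=cv2.cvtColor(im,cv2.COLOR_RGB2HSV)
k=((g[:,:,2]<175)&(g[:,:,1]>40)|(g[:,:,2]<130)).astype(np.uint8)*255
R=np.zeros_like(k);R[95:160,258:312]=255
c=blobs(k&R)[0];print(cv2.boundingRect(c),cv2.contourArea(c));pts=c.reshape(-1,2)
t=np.linspace(0,2*np.pi,48,endpoint=False)
cap=np.c_[13.5*np.cos(t),13.5*np.sin(t)+9.5*np.sign(np.sin(t))]
def cost(v):
    a=v[2];Q=cap@np.array([[np.cos(a),np.sin(a)],[-np.sin(a),np.cos(a)]])+v[:2]
    P=np.vstack([np.c_[Q,0*t+z] for z in(0,66)])
    hl=cv2.convexHull(proj(m,P).astype(np.float32))
    d=[cv2.pointPolygonTest(hl,tuple(map(float,p)),True) for p in pts];return float(np.mean(np.minimum(np.square(d),9)))
for a0 in(.2,.4):
    r=minimize(cost,[437,-125,a0],method="Nelder-Mead",options=dict(xatol=.01,fatol=1e-4));print(r.x.round(2),r.fun**.5)
E
```

```text
(268, 106, 38, 47) 1141.0
[ 4.4082e+02 -1.2997e+02  3.9000e-01] 1.6406174736346915
[ 440.58 -128.01    0.47] 1.5727212633448007
```

Request:
{"api": "arm_command", "payload": {"dp": [[2, 15, 0], [2, 15, 0], [2, 15, 0], [0.5, 7.5, -10], [0, 0, -30], [0, 0, 0], [0, 0, 0], [0, 0, 0]], "spin": [0.11, 0.11, 0.12, 0.11, 0, 0, 0, 0], "claw": 0.55, "squeeze": 40}}

```text
time_s: 25.0
ee_pos: [441.7, -128.1, 189.9]
ee_rot: [[-0.406, 0.914, 0.001], [0.914, 0.406, -0.0], [-0.001, 0.001, -1.0]]
wrist_force: [0.0, 1.3, 0.2]
width: 47.1
gripper_force: 0.0
```

```bash
python3 - <<'E'
from h import *
im,m=grab("wrist");s=readout.sense();print(s["ee_pos"].round(1),s["ee_rot"][:2,1].round(3),s["width"])
cv2.imwrite("pics/w15.png",im[:,:,::-1])
t=np.linspace(0,2*np.pi,48,endpoint=False)
v=(440.5,-129,.42);a=v[2]
cap=np.c_[13.5*np.cos(t),13.5*np.sin(t)+9.5*np.sign(np.sin(t))]
Q=cap@np.array([[np.cos(a),np.sin(a)],[-np.sin(a),np.cos(a)]])+v[:2]
o=im[:,:,::-1].copy()
for z in(0,66):cv2.polylines(o,[proj(m,np.c_[Q,0*t+z]).round().astype(int)],True,(0,255,0),1)
tip=proj(m,[[v[0],v[1],118]])[0];cv2.circle(o,tuple(tip.astype(int)),4,(255,0,0),1)
x,y=proj(m,[[v[0],v[1],60]])[0].astype(int);print(x,y)
y0=max(0,y-110);x0=x-147
cv2.imwrite("pics/v15.png",cv2.resize(o[y0:y0+220,x0:x0+293],(800,600)));print(x0,y0)
E
```

```text
[ 441.7 -128.   190.1] [0.914 0.406] 47.26452395615875
278 196
131 86
```

View pics/v15.png

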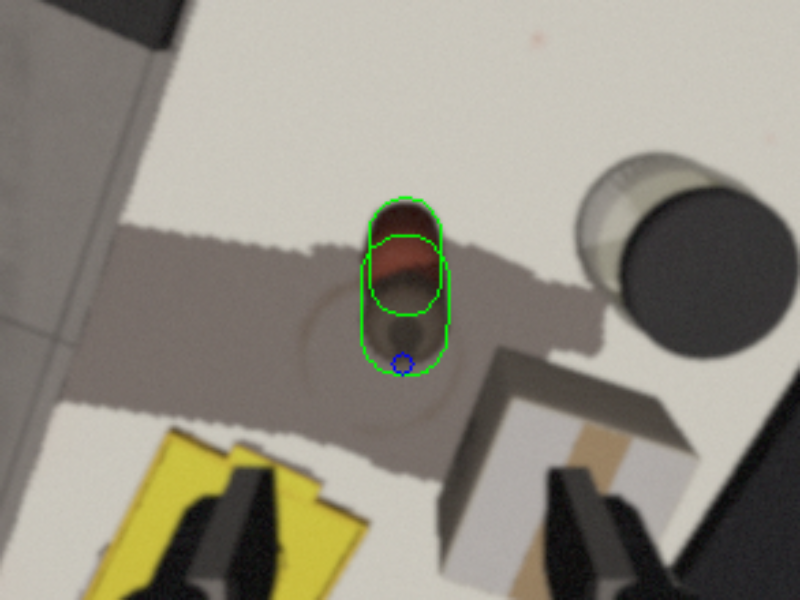

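The overlay matches the bottle laterally and in yaw. It's at (404,290) in the crop. I'll check its height numerically in the scene camera before gripping.

```bash
python3 - <<'E'
from h import *
m=imaging.camera_model("scene");b=cv2.imread("pics/scene0.png")
for z in(0,66,118):print(z,proj(m,[[440.5,-129,z]])[0].round(1))
g=cv2.cvtColor(b,cv2.COLOR_BGR2HSV)
for r in range(192,228,2):print(r,[f"{h}/{s}/{v}" for h,s,v in g[r,316:327:2].tolist()])
E
```

```text
0 [319.9 220.7]
66 [320.5 203.8]
118 [321.1 190. ]
192 ['45/16/64', '19/29/71', '40/22/70', '18/46/99', '9/42/43', '18/15/226']
194 ['32/22/182', '32/21/171', '37/30/112', '26/40/89', '20/25/31', '20/13/228']
196 ['36/17/208', '41/20/205', '18/36/140', '18/26/178', '15/70/22', '22/12/227']
198 ['36/19/200', '16/37/131', '20/38/163', '21/44/168', '21/38/113', '20/14/225']
200 ['19/31/114', '19/47/120', '14/56/118', '15/59/104', '16/74/110', '18/14/225']
202 ['25/34/98', '17/35/133', '19/52/93', '18/46/95', '13/68/79', '23/14/226']
204 ['24/26/98', '18/34/128', '16/40/82', '23/40/77', '15/42/108', '20/14/225']
206 ['23/24/94', '7/96/119', '8/116/141', '9/119/143', '7/146/101', '20/10/228']
208 ['27/26/89', '6/99/111', '9/128/136', '7/117/137', '10/96/122', '23/10/229']
210 ['28/35/116', '9/111/83', '7/102/105', '6/104/105', '8/85/96', '22/12/225']
212 ['15/14/222', '10/99/75', '7/103/92', '8/89/89', '8/82/100', '22/13/223']
214 ['19/17/206', '8/100/74', '9/98/96', '9/94/92', '8/80/92', '24/11/224']
216 ['20/18/209', '9/108/71', '7/86/92', '8/94/87', '12/41/138', '19/13/224']
218 ['15/18/197', '9/85/78', '9/86/89', '10/96/88', '14/33/155', '18/14/223']
220 ['20/17/177', '4/77/76', '10/89/86', '8/79/84', '17/29/170', '18/20/218']
222 ['20/15/203', '6/71/86', '9/111/71', '8/104/66', '19/19/186', '19/13/221']
224 ['20/14/220', '22/12/227', '16/18/213', '21/11/223', '19/13/223', '19/13/219']
226 ['19/13/219', '18/14/220', '22/13/219', '20/14/218', '20/14/219', '22/13/219']
```

Scene rows: base 222, brown body top about 205, tip about 191. That matches 66 and 118 mm, so this is the small bottle. The TCP stays at z 49 to keep the gripper body clear of the cap.

Request:
{"api": "arm_command", "payload": {"dp": [[-0.8, -1.2, -30], [0, 0, -30], [0, 0, -30], [0, 0, -25], [0, 0, -15], [0, 0, -8], [0, 0, -3], [0, 0, 0], [0, 0, 0]], "spin": [0, 0, 0, 0, 0, 0, 0, 0, 0]}}

```text
time_s: 25.95
ee_pos: [440.9, -128.7, 49.0]
ee_rot: [[-0.408, 0.913, 0.002], [0.913, 0.408, -0.001], [-0.001, 0.001, -1.0]]
wrist_force: [1.0, 0.3, -0.0]
width: 47.0
gripper_force: 0.0
```

Request:
{"api": "arm_command", "payload": {"dp": [[0, 0, 0], [0, 0, 0], [0, 0, 0], [0, 0, 0], [0, 0, 0], [0, 0, 0]], "spin": [0, 0, 0, 0, 0, 0], "claw": 0.1}}

```text
time_s: 26.55
ee_pos: [440.7, -128.6, 49.0]
ee_rot: [[-0.408, 0.913, 0.001], [0.913, 0.408, -0.001], [-0.001, 0.001, -1.0]]
wrist_force: [-0.0, 0.5, 6.1]
width: 27.0
gripper_force: 38.2
```

Request:
{"api": "arm_command", "payload": {"dp": [[0, 0, 10], [0, 0, 25], [0, 0, 35], [0, 0, 30], [-3, -20, 0], [-3, -28, 0], [-3, -28, 0], [-3, -28, 0], [-3, -28, 0], [-3, -28, 0]], "spin": [0, 0, 0, 0, 0.1, 0.12, 0.12, 0.12, 0.12, 0.12]}}

```text
time_s: 27.55
ee_pos: [421.5, -289.7, 148.6]
ee_rot: [[-0.902, 0.431, -0.0], [0.431, 0.902, -0.0], [0.0, -0.0, -1.0]]
wrist_force: [1.1, 0.1, -2.1]
width: 26.6
gripper_force: 38.4
```

Request:
{"api": "arm_command", "payload": {"dp": [[-2, -28, 0], [-2, -28, 0], [-1.5, -20, 0], [0, 0, 0], [0, 0, 0], [0, 0, 0], [0, 0, 0]], "spin": [0.12, 0.12, 0.13, 0, 0, 0, 0]}}

```text
time_s: 28.25
ee_pos: [417.1, -362.9, 148.6]
ee_rot: [[-0.997, 0.079, 0.0], [0.079, 0.997, -0.0], [-0.0, -0.0, -1.0]]
wrist_force: [0.8, 0.4, -1.2]
width: 26.4
gripper_force: 38.4
```

```bash
python3 - <<'E'
from h import *
im,m=grab("wrist");s=readout.sense();print(s["ee_pos"].round(1),s["ee_rot"].round(3).tolist(),np.arctan2(s["ee_rot"][1,1],s["ee_rot"][0,1]),s["width"],s["gripper_force"])
cv2.imwrite("pics/w16.png",im[:,:,::-1]);np.save("m16.npy",m,allow_pickle=True)
for c in blobs(mask(im,(20,120,40),(36,255,255)),150)[:3]: print("yel",c.reshape(-1,2).mean(0),*rect(m,c,8))
for nm,lo,hi in(("brown",(0,80,30),(14,255,200)),):
  for c in blobs(mask(im,lo,hi),100)[:3]: print(nm,cv2.boundingRect(c),*rect(m,c,s["ee_pos"][2]+17))
E
```

```text
[ 417.  -363.2  148.5] [[-0.997, 0.079, -0.0], [0.079, 0.997, -0.0], [0.0, -0.0, -1.0]] 1.4918960357711666 26.567059633272326 38.43053109012544
yel [322.69457364 188.01085271] [ 419.4 -322.4] [190.4  91.2] 1.486
brown (251, 201, 59, 83) [ 395.  -361.9] [24.8 37.3] 3.105
brown (81, 183, 88, 73) [ 377.2 -422.6] [19.2 37.5] 2.2
brown (0, 254, 32, 77) [ 411.5 -481.1] [13.5 41.2] 2.801
```

```bash
python3 - <<'E'
from h import *
m=np.load("m16.npy",allow_pickle=True).item()
print(unproj(m,[(281,200.5),(251,240),(310,240)],99.5).round(1))
im=cv2.imread("pics/w16.png");g=cv2.cvtColor(im,cv2.COLOR_BGR2HSV)
for r in range(190,212,2):print(r,g[r,280].tolist())
E
```

```text
[[ 396.6 -361.3   99.5]
 [ 421.5 -382.5   99.5]
 [ 424.4 -344.8   99.5]]
190 [21, 189, 119]
192 [21, 185, 120]
194 [22, 181, 120]
196 [21, 182, 119]
198 [22, 181, 111]
200 [20, 150, 63]
202 [11, 138, 37]
204 [6, 91, 42]
206 [6, 120, 32]
208 [10, 150, 39]
210 [178, 105, 39]
```

Request:
{"api": "arm_command", "payload": {"dp": [[-2.5, -1.3, -20], [0, 0, -25], [0, 0, -20], [0, 0, -14], [0, 0, -8], [0, 0, -5], [0, 0, -3], [0, 0, -1], [0, 0, 0], [0, 0, 0]], "spin": [0, 0, 0, 0, 0, 0, 0, 0, 0, 0]}}

```text
time_s: 29.3
ee_pos: [414.5, -365.9, 52.6]
ee_rot: [[-0.997, 0.081, 0.001], [0.081, 0.997, -0.001], [-0.001, -0.001, -1.0]]
wrist_force: [-0.4, 0.6, -1.4]
width: 26.7
gripper_force: 38.4
```

Request:
{"api": "arm_command", "payload": {"dp": [[0, 0, -0.6], [0, 0, 0], [0, 0, 0]], "spin": [0, 0, 0]}}

```text
time_s: 29.6
ee_pos: [414.4, -366.0, 52.1]
ee_rot: [[-0.997, 0.081, 0.001], [0.081, 0.997, -0.001], [-0.001, -0.001, -1.0]]
wrist_force: [-1.7, 0.2, 3.7]
width: 26.4
gripper_force: 38.8
```

Request:
{"api": "arm_command", "payload": {"dp": [[0, 0, 0], [0, 0, 0], [0, 0, 0], [0, 0, 0]], "spin": [0, 0, 0, 0], "claw": 0.5}}

```text
time_s: 30.0
ee_pos: [414.1, -365.6, 51.4]
ee_rot: [[-0.997, 0.081, -0.0], [0.081, 0.997, 0.0], [0.0, 0.0, -1.0]]
wrist_force: [0.3, -0.2, 0.6]
width: 42.0
gripper_force: 0.0
```

Request:
{"api": "arm_command", "payload": {"dp": [[0, 0, 15], [0, 0, 30], [0, 0, 40], [0, 0, 40], [0, 0, 40], [0, 40, 30], [0, 40, 0], [0, 40, 0], [0, 0, 0], [0, 0, 0]], "spin": [0, 0, 0, 0, 0, 0, 0, 0, 0, 0]}}

```text
time_s: 31.0
ee_pos: [414.3, -245.0, 247.7]
ee_rot: [[-0.997, 0.078, 0.001], [0.078, 0.997, -0.002], [-0.001, -0.002, -1.0]]
wrist_force: [0.1, -0.7, -0.4]
width: 43.2
gripper_force: 0.0
```

```bash
python3 - <<'E'
from h import *
s=readout.sense();print(s["ee_pos"].round(1),s["time_s"])
yaw=-0.082;T=np.array([420,-321.6]);Rr=np.array([[np.cos(yaw),-np.sin(yaw)],[np.sin(yaw),np.cos(yaw)]])
for n in("top","scene","wrist"):
    im,m=grab(n);cv2.imwrite(f"pics/f_{n}.png",im[:,:,::-1])
    B=T+Rr@[0,-43];print(n,"exp base/body/tip",proj(m,[[*B,3],[*B,69],[*B,121]]).round(0).tolist())
    R=mask(im,(0,70,25),(14,255,190));
    for c in blobs(R,20):
        x,y,w,h=cv2.boundingRect(c);p=proj(m,[[*B,40]])[0]
        if abs(x+w/2-p[0])<60 and abs(y+h/2-p[1])<60:print("  brown",(x,y,w,h),rect(m,c,60))
    for nm,lo,hi,z in(("green",(45,90,40),(75,255,255),24),):
        for c in blobs(mask(im,lo,hi),30)[:2]:print("  ",nm,*rect(m,c,z))
E
```

```text
[ 414.3 -245.   247.7] 31.0
top exp base/body/tip [[392.0, 255.0], [398.0, 254.0], [404.0, 253.0]]
  brown (383, 215, 103, 185) (array([ 280.9, -447.5]), array([509.4, 193.2]), 0.184)
  brown (374, 237, 10, 23) (array([ 430.7, -309. ]), array([65.1, 15.2]), 0.279)
   green [952.9 139.8] [73.8 43.2] 1.465
   green [423.7 276. ] [47.1 53.2] 1.579
scene exp base/body/tip [[355.0, 199.0], [356.0, 183.0], [357.0, 171.0]]
  brown (365, 170, 9, 21) (array([ 399.8, -452. ]), array([ 33.1, 223.6]), 1.993)
  brown (351, 184, 13, 16) (array([ 392.9, -317.1]), array([ 42. , 146.2]), 1.906)
   green [413.7 287.7] [67.5 63.3] 1.556
   green [940.6 152.7] [89.8 53.9] 1.568
wrist exp base/body/tip [[185.0, 179.0], [167.0, 194.0], [147.0, 210.0]]
  brown (155, 162, 38, 47) (array([ 410.7, -356.9]), array([42.7, 43.2]), 1.884)
```

The bottle stands upright: in the scene view its body spans rows 184–200 against an expected 183–199, and contact came at floor height. Everything else was checked after placing, so I'm handing in.

```bash
python3 -c "
from plant import workorder;print(workorder.sign_off())"
```

```text
the job is handed in; nothing more can be done
None
```

Both trays are made up as asked and the job was handed in at about 31 s. The sign-off returned no verdict. My last camera checks showed everything in its place, nothing was tipped over, and I did not touch the dropper bottle or the spirit jar.

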